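# Open the child-proof spray-can cage and hold its gate wide

### The arm

A 6-joint arm with a two-finger parallel gripper is mounted at the origin on the work surface. World frame = base frame: x ahead of the robot, y to its left, z up, the work surface at z = 0. Lengths are in m, angles in rad, forces in N, time in s.
With the tool pointing down it reaches from about 0.425 to 0.95 m from the base axis. Payload 3.5 kg.
Tool frame: the origin (TCP) lies between the finger pads; the fingertips stand 25 mm ahead of it and the grasp point (between the pads) lies 6 mm ahead of it (ctrl.finger_overhang is the distance from the TCP to the fingertips, in m); x points along the fingers, y is the direction in which the jaws open and shut, and the axes are right-handed (so a half turn about x gives the same grasp; the last joint's range is limited). The gripper opens to 85 mm and grips with 20 to 120 N. Pads are 22 mm wide; open, the fingers measure 114 mm over their backs; the gripper's body (76 mm by 85 mm) begins 54 mm behind the grasp point. The pads swing forward as they close: fully open they stand 13 mm farther back than shut.
Start: joints at [1.063, 0.286, 1.577, -0, 1.279, -0.15], TCP at [0.236, 0.632, 0.256] pointing down, gripper open.
Joint ranges: [-2.77, 2.77], [-0.9, 2.22], [0.21, 2.48], [-1.53, 4.67], [0.24, 2.81], [-2.84, 2.84]. Speed limits (rad/s): [2.79, 2.79, 3.14, 3.14, 3.14, 3.14].

### API

Orientations are given as a unit quaternion [x, y, z, w].
In Python, from plant import ctrl gives the robot as it stands.
- The arm moves only by the tool play_rows, never from a script. Its argument "targets" is a list of rows, each an object with "delta_pos": the shift along the world's x, y, z normalised to -1 to 1, where 1 is 1000 mm, a list of three; "delta_rot": the turn, a rotation vector about the world's x, y, z normalised to -1 to 1, where 1 is pi rad, a list of three; "claw": the finger opening in mm, from 0 to 85.4. In form: [{"delta_pos": [tx, ty, tz], "delta_rot": [wx, wy, wz], "claw": claw}, ...]. A call has 1 to 20 rows; each row is the pose to reach, as a shift and turn from the pose measured when the call began, turning the shorter way round; what a row does not reach only later rows make up. A row lasts 1/12 s, in which the tool goes at most 41.7 mm and 7.16 degrees, less where a joint would pass 70% of its speed; a pose out of reach is approached as far as the arm can. A call with a number of a shift or a turn outside -1 to 1 is refused whole. A call with a gripper value outside its range is refused whole. The fingers move at their own pace and stop on an object; "newtons" is the grip in N (left out, the last holds). Time passes only in rows, so rows that repeat a pose let the fingers close. It gives the time, the measured TCP pose, the force and the opening at its end, in the units of the state.
- ctrl.get_state(): the state, without advancing time (a new reading comes with each control period).
- ctrl.read_camera(name): name is "scene" or "top" or "wrist"; returns the picture (400x640x3 uint8, blue, green, red); there is no depth.
- ctrl.calibration(name): a dict with "fx", "fy", "cx", "cy" (pixels), "camera_from_world" (4x4, takes a point from world to camera coordinates). Camera axes: x right, y down, z forward; pixel columns grow to the right and rows downward; lengths in m; the calibration is good to about 2 mm. A picture is of the moment at which its call begins: read the wrist's pose just before it. calibration takes no time and is no camera call; for the wrist camera it gives the pose at the moment of the call.
- ctrl.sign_off(): hands the job in, once; it reports no verdict.
The state is a dict: "time": time; "qpos": joint angles; "dq": joint speeds; "joint_efforts": joint torques, N m; "eef_pos": TCP position; "tcp_rot": TCP orientation; "contact_force": force on the tool from outside, world axes, zero at the start; "wrist_torque": the same for the moment, N m; "opening": opening from 0.0 (shut) to 1.0 (fully open).
Only numpy, scipy, OpenCV 4.12 (cv2) and the standard library are available. Lean on these libraries where they do the work, as an engineer would, in place of code of your own. Each camera call takes 0.05 s, during which the arm holds its last target. There are 200 camera calls.

### The job

Open the locked mesh cage of spray cans and hold it open for handing them out: squeeze the red safety catch on its roof fully home, then squeeze the blue catch on the gate and swing the gate out, past the click at half-way, until it is wide open at its stop. The gate springs back, so finish while still holding it wide with the fingers; leave the tape on the roof and the cans round the cage undisturbed.

Things in the scene. Friction and masses are not known exactly. Their poses are not given: they have to be found in the camera images.
- cage: grey steel mesh lock-up holding four spray cans, 248 wide x 165 deep x 235 mm high, fixed to the table. Origin under its centre, on the table. Axes: -x points out through the gate (the front), +x into the cage, +y along the front towards the gate's hinge, z up. Its red and blue catches stand on top, all four grip faces 26 mm wide with tops at z = 0.290
- red_post (a point): fixed black grip post of the red safety catch, on the cage roof: 8 mm thick (cage x), 26 mm wide (cage y), top at z = 0.290, plate at its foot at z = 0.240. Point at its centre, 20 mm below its top, the height to grip. Axes as the cage
- red_tab (a point): red sliding tab of the safety catch, 8 x 26 mm, gate side of its black post, at the start 24 to 26 mm from it centre to centre. Point 20 mm below its top. Squeezed, it slides to the post (+x of the cage) until 10 mm centre to centre, 18 mm over both outer faces. Only the tab moves, so the squeezed pair's middle is 5 mm from the post's centre, towards the tab
- safety_pin (a joint): travel of the red tab and its pin in m: 0 = locked (its pin bars the blue catch, which then gives only a few mm), 0.016 = drawn fully home to the post. A stiff slide (4 N) that stays where it is put. Starts at 0 to 0.002
- blue_post (a point): fixed black grip post of the blue catch, on the gate's top rail, 144 mm from the hinge axis, swinging with the gate: 8 mm thick along the gate, 26 mm across, top at z = 0.290, foot at z = 0.241. Point at its centre, 20 mm below its top. Axes of the gate: as the cage when shut; +y always along the gate to the hinge
- blue_tab (a point): blue sliding tab of the gate catch, 8 x 26 mm, free-edge side of its black post, at rest 25 mm from it centre to centre. Point 20 mm below its top. Squeezed, it slides 12 mm to the post (13 mm centre to centre, 21 mm over both outer faces) and draws the bolt from the jamb. The squeezed pair's middle is 6.5 mm from the post's centre, towards the tab
- gate_catch (a joint): travel of the blue tab and bolt in m: 0 = bolt out, 0.012 = fully squeezed; the bolt is clear of the jamb beyond 0.009. A spring (5 N at rest, 9 N squeezed) pushes it out again when let go
- gate_hinge (a point): point on the gate's upright hinge axis at grip height (z = 0.270); fixed. Axes as the cage. The gate is a grey mesh frame at the cage's front, 223 mm from hinge axis to free edge, 12 mm thick, 16 to 232 mm above the table
- gate (a joint): angle of the gate in rad: 0 shut, 1.5 wide open at its stop; from above it opens clockwise about the hinge. A spring pulls it shut (about 2 N at the blue catch when wide). At 0.68 to 0.75 rad a spring ball under it must climb a brass rib on the table plate: a click of up to about 8 N at the blue catch. Let go beyond, it falls back to the rib and stays half open (0.8)
- tape_center (a point): roll of masking tape lying loose on the cage roof, 80 mm across, 24 mm high; point at its centre
- can_red_center (a point): red spray can with black cap standing loose on the table outside the gate's swing, 60 mm across, 188 mm tall; point on its axis, 90 mm above the table; z up the can
- can_green_center (a point): green spray can without cap (white spray head) standing loose on the table outside the gate's swing, 60 mm across, 182 mm tall; point on its axis, 90 mm above the table; z up the can
- can_orange_center (a point): orange spray can with orange cap standing loose on the table outside the gate's swing, 60 mm across, 188 mm tall; point on its axis, 90 mm above the table; z up the can
- can_silver_center (a point): silver spray can without cap (white spray head) standing loose on the table outside the gate's swing, 60 mm across, 182 mm tall; point on its axis, 90 mm above the table; z up the can

How it is judged:
By the outcome, as a careful person would: the job done as asked, in the order asked, and still so for the second after the job is handed in, while the arm keeps its last pose, push and grip.
It also fails if it takes over 54 s, if anything falls off the work surface, if the arm or the gripper's body presses on something with over 40 N, if the wrist force passes 120 N, or if a joint passes its speed limit or range.

## Working session

There is one attempt and no reset: what is moved stays moved. The work goes in short steps, Python scripts to look and compute and a tool call to move; the robot and the scene stay as the last step left them, time stands still between calls to the robot, and variables do not carry over. Pictures are saved under pics/ and viewed, about 8 in all and at most 12, crops included, and the job is handed in when it is done.

Besides the shell and the picture viewer there is one more tool, called after "Call:" as name(argument=value, ...), one argument or row to a line, values as JSON. play_rows: Moves the arm, as the interface text tells. Its arguments: {"type":"object","properties":{"targets":{"type":"array"},"newtons":{"type":"number"}},"required":["targets"]}

```bash
mkdir -p pics; cat > h.py <<'E'
import numpy as np, cv2
from plant import ctrl
def ray(c,u,v):
    T=np.array(c["camera_from_world"]);R=T[:3,:3];o=-R.T@T[:3,3]
    d=R.T@np.array([(u-c["cx"])/c["fx"],(v-c["cy"])/c["fy"],1]);return o,d
def onz(c,u,v,z):
    o,d=ray(c,u,v);return (o+d*(z-o[2])/d[2]).round(4)
def proj(c,p):
    T=np.array(c["camera_from_world"]);q=T[:3,:3]@np.array(p)+T[:3,3];return np.array([c["fx"]*q[0]/q[2]+c["cx"],c["fy"]*q[1]/q[2]+c["cy"]]).round(1)
E
python3 - <<'E'
from h import *
s=ctrl.get_state();print(s)
for n in("scene","top"):
    im=ctrl.read_camera(n);cv2.imwrite(f"pics/{n}0.png",im);c=ctrl.calibration(n);o,d=ray(c,320,200);print(n,o,d,c["fx"])
E
```

```text
{'time': 0.0, 'qpos': array([ 1.06302244e+00,  2.87191471e-01,  1.57820322e+00,  9.11875110e-06,
        1.27860116e+00, -1.50024808e-01]), 'dq': array([-0.00099796,  0.00055078,  0.00078066, -0.00146225, -0.00011136,
        0.0011958 ]), 'joint_efforts': array([ 1.02975893e-03, -4.05977225e+01, -2.92629164e+01, -9.38706103e-05,
        5.83382905e-03,  9.47963628e-06]), 'eef_pos': array([0.23604913, 0.63173093, 0.25491571]), 'tcp_rot': array([ 0.12500769,  0.69610128, -0.12661393,  0.69554655]), 'contact_force': array([ 0.51468167, -0.22110526, -0.2919892 ]), 'wrist_torque': array([ 0.02972933, -0.03636685, -0.01520199]), 'opening': 0.9991920220557848}
scene [ 1.03329552 -0.31583609  0.94226887] [-0.47545909  0.40299088 -0.78230364] 381.7692228562552
top [0.346703   0.06252034 1.25751744] [ 0.20036495 -0.01649403 -0.97963549] 476.84149857701374
```

View pics/top0.png

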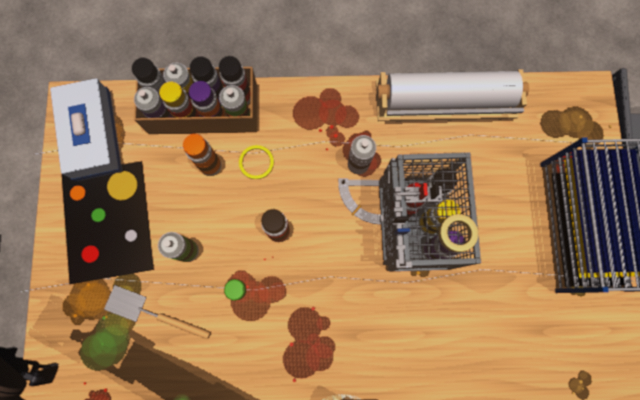

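View pics/scene0.png

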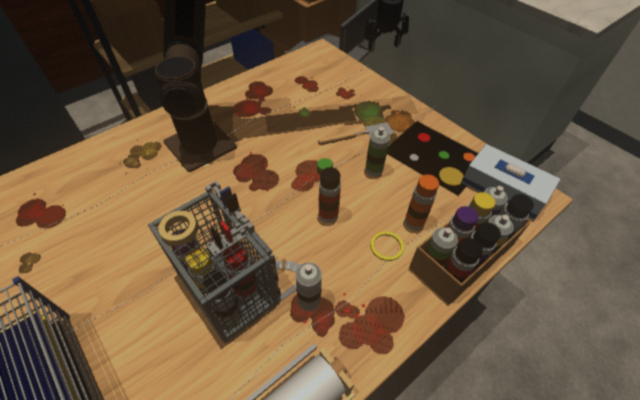

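```bash
python3 - <<'E'
from h import *
c=ctrl.calibration("top")
for p in([0,0,0],[.5,0,0],[.5,.3,0],[.236,.63,.25]):print(p,proj(c,p))
im=cv2.imread("pics/top0.png")
a=cv2.resize(im[140:285,330:490],None,fx=5,fy=5,interpolation=cv2.INTER_CUBIC)[:600]
a=cv2.resize(im[145:275,330:490],None,fx=4.6,fy=4.6,interpolation=cv2.INTER_CUBIC)
cv2.imwrite("pics/t1.png",a)
im=cv2.imread("pics/scene0.png")
cv2.imwrite("pics/s1.png",cv2.resize(im[175:275,145:280],None,fx=5.8,fy=5.8,interpolation=cv2.INTER_CUBIC))
E
```

```text
[0, 0, 0] [343.  441.4]
[0.5, 0, 0] [336.6 238.1]
[0.5, 0.3, 0] [223.2 240.6]
[0.236, 0.63, 0.25] [ 34.3 360.1]
```

View pics/t1.png

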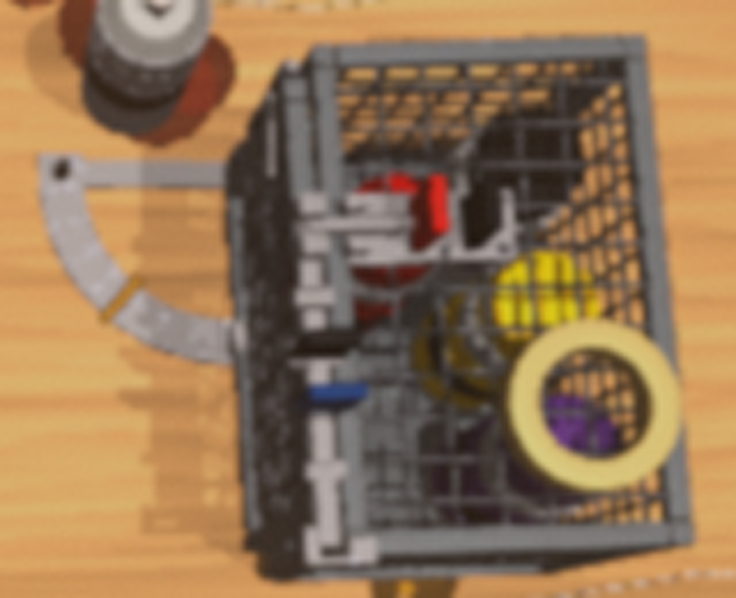

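View pics/s1.png

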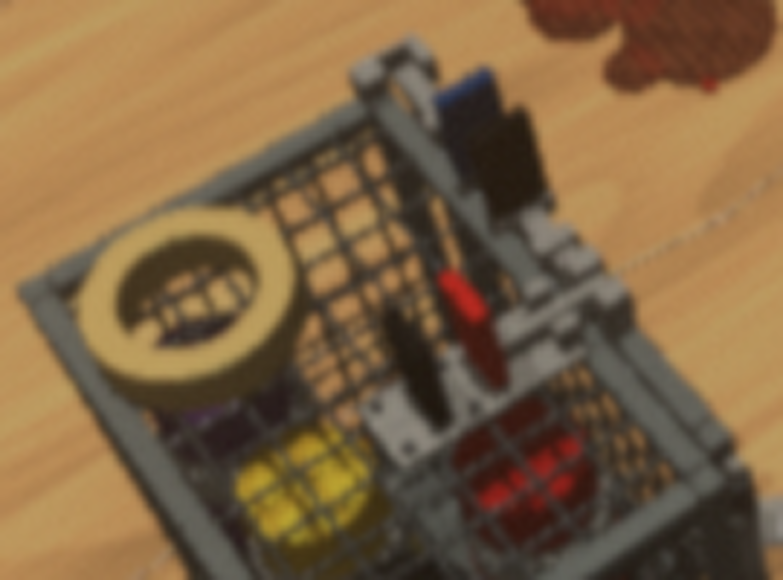

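```bash
python3 - <<'E'
from h import *
c=ctrl.calibration("top")
f=lambda x,y,z:onz(c,330+x/4.6-.4,145+y/4.6-.4,z)
im=cv2.imread("pics/top0.png").astype(int);b,g,r=im[...,0],im[...,1],im[...,2]
for n,m in(("red",(r>190)&(g<60)),("blue",(b>90)&(b>r+40))):
    m[:180]=0;m[240:]=0;m[:,:390]=0;m[:,440:]=0
    if n=="red": m[:,:421]=0
    ys,xs=np.nonzero(m);print(n,len(xs),xs.min(),xs.max(),ys.min(),ys.max(),onz(c,xs.mean(),ys.mean(),.29))
for n,x,y,z in(("redtab",439,206,.29),("bluetab",338,393,.29),("blpost",327,343,.29),("cornerFR",645,38,.235),("NR",692,545,.235),("FL",312,48,.235),("NL",305,555,.235),("tape",595,405,.259),("hingepl",62,170,0.002),("silver",150,10,.18)):
    print(n,f(x,y,z))
for n,u,v in(("green",232,290),("silverhead",362,145),("redblackcap",274,220),("orange",194,145),("gr",172,243)):print(n,onz(c,u,v,.185))
cw=ctrl.calibration("wrist");s=ctrl.get_state()
o,d=ray(cw,320,200);print("wrist",o,d,cw["fx"],s["eef_pos"]);T=np.array(cw["camera_from_world"]);print(T[:3,:3].round(2))
from scipy.spatial.transform import Rotation as R
print(R.from_quat(s["tcp_rot"]).as_matrix().round(3))
E
```

```text
red 23 424 426 184 194 [ 0.5628 -0.1735  0.29  ]
blue 32 398 409 228 231 [ 0.4788 -0.1229  0.29  ]
redtab [ 0.5623 -0.173   0.29  ]
bluetab [ 0.4781 -0.1222  0.29  ]
blpost [ 0.5007 -0.1186  0.29  ]
cornerFR [ 0.6559 -0.2922  0.235 ]
NR [ 0.4108 -0.293   0.235 ]
FL [ 0.6544 -0.13    0.235 ]
NL [ 0.4103 -0.113   0.235 ]
tape [ 0.4741 -0.2458  0.259 ]
hingepl [ 0.6531 -0.0224  0.002 ]
silver [ 0.693  -0.0584  0.18  ]
green [0.3673 0.244  0.185 ]
silverhead [ 0.6958 -0.0575  0.185 ]
redblackcap [0.5219 0.1503 0.185 ]
orange [0.7044 0.3369 0.185 ]
gr [0.4746 0.3803 0.185 ]
wrist [0.16474202 0.65910765 0.37174654] [ 0.29481709 -0.11645281 -0.94853115] 334.37292853931945 [0.23610607 0.63178536 0.25504732]
[[ 0.35  0.94 -0.  ]
 [ 0.89 -0.33  0.3 ]
 [ 0.28 -0.11 -0.95]]
[[-0.001  0.35   0.937]
 [-0.002  0.937 -0.35 ]
 [-1.    -0.002 -0.   ]]
```

Call:
play_rows(
  targets=[
    {"delta_pos":[0.02,-0.03,0.04],"delta_rot":[0,0,0],"claw":85},
    {"delta_pos":[0.04,-0.06,0.08],"delta_rot":[0,0,0.03],"claw":85},
    {"delta_pos":[0.07,-0.1,0.12],"delta_rot":[0,0,0.05],"claw":85},
    {"delta_pos":[0.24,-0.38,0.155],"delta_rot":[0,0,0.114],"claw":85},
    {"delta_pos":[0.24,-0.38,0.155],"delta_rot":[0,0,0.114],"claw":85},
    {"delta_pos":[0.24,-0.38,0.155],"delta_rot":[0,0,0.114],"claw":85},
    {"delta_pos":[0.24,-0.38,0.155],"delta_rot":[0,0,0.114],"claw":85},
    {"delta_pos":[0.24,-0.38,0.155],"delta_rot":[0,0,0.114],"claw":85},
    {"delta_pos":[0.24,-0.38,0.155],"delta_rot":[0,0,0.114],"claw":85},
    {"delta_pos":[0.24,-0.38,0.155],"delta_rot":[0,0,0.114],"claw":85},
    {"delta_pos":[0.24,-0.38,0.155],"delta_rot":[0,0,0.114],"claw":85},
    {"delta_pos":[0.264,-0.772,0.155],"delta_rot":[0,0,0.114],"claw":70},
    {"delta_pos":[0.264,-0.772,0.155],"delta_rot":[0,0,0.114],"claw":70},
    {"delta_pos":[0.264,-0.772,0.155],"delta_rot":[0,0,0.114],"claw":70},
    {"delta_pos":[0.264,-0.772,0.155],"delta_rot":[0,0,0.114],"claw":70},
    {"delta_pos":[0.264,-0.772,0.155],"delta_rot":[0,0,0.114],"claw":70},
    {"delta_pos":[0.264,-0.772,0.155],"delta_rot":[0,0,0.114],"claw":70},
    {"delta_pos":[0.264,-0.772,0.155],"delta_rot":[0,0,0.114],"claw":70},
    {"delta_pos":[0.264,-0.772,0.155],"delta_rot":[0,0,0.114],"claw":70},
    {"delta_pos":[0.264,-0.772,0.155],"delta_rot":[0,0,0.114],"claw":70},
  ],
)

```text
time: 1.77
eef_pos: [0.4947, -0.0936, 0.409]
tcp_rot: [-0.001, 0.707, -0.001, 0.707]
contact_force: [1.1, 0.4, -0.2]
opening: 0.819
```

Call:
play_rows(
  targets=[
    {"delta_pos":[0.02,-0.046,0],"delta_rot":[0,0,0],"claw":70},
    {"delta_pos":[0.02,-0.046,0],"delta_rot":[0,0,0],"claw":70},
    {"delta_pos":[0.02,-0.046,0],"delta_rot":[0,0,0],"claw":70},
    {"delta_pos":[0.02,-0.046,0],"delta_rot":[0,0,0],"claw":70},
  ],
)

```text
time: 2.1
eef_pos: [0.5145, -0.1395, 0.4082]
tcp_rot: [0.0, 0.708, -0.0, 0.706]
contact_force: [1.1, -0.4, 0.2]
opening: 0.819
```

```bash
python3 - <<'E'
from h import *
c=ctrl.calibration("wrist");im=ctrl.read_camera("wrist");np.save("wc.npy",np.array(c["camera_from_world"]))
print(c["fx"],c["cx"],c["cy"],ctrl.get_state()["eef_pos"])
cv2.imwrite("pics/w0.png",im);cv2.imwrite("pics/w0b.png",cv2.resize(im,(800,500)))
E
```

```text
334.37292853931945 321.1536637748781 195.5413436048421 [ 0.51447445 -0.13866785  0.40858117]
```

View pics/w0b.png

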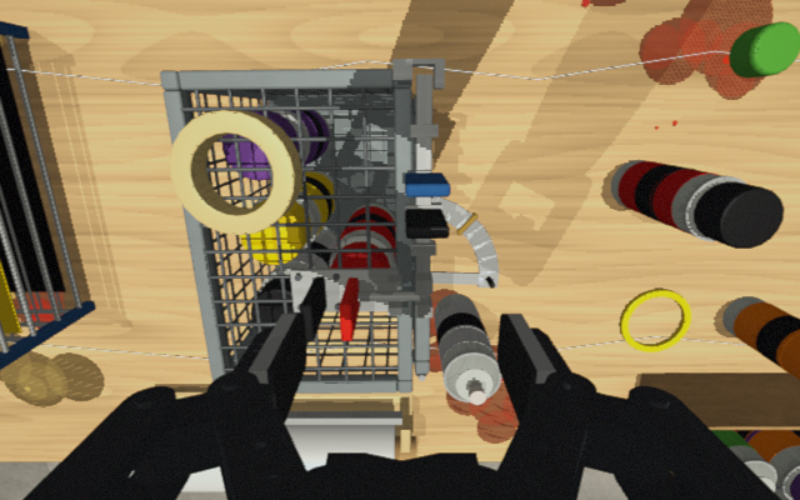

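```bash
python3 - <<'E'
import cv2
im=cv2.imread("pics/w0.png");cv2.imwrite("pics/w0c.png",cv2.resize(im[125:285,220:370],None,fx=3.7,fy=3.7,interpolation=cv2.INTER_CUBIC))
E
```

```text
(no output)
```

View pics/w0c.png

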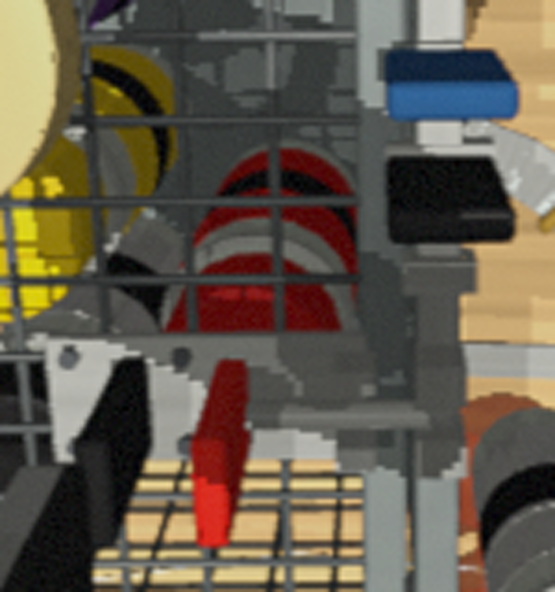

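```bash
python3 - <<'E'
from h import *
c=dict(ctrl.calibration("wrist"));c["camera_from_world"]=np.load("wc.npy")
f=lambda x,y,z=.29:onz(c,220+x/3.7-.4,125+y/3.7-.4,z)
P={}
for n,x,y in(("bt",452,100),("bp",452,227),("btL",388,99),("btR",516,99),("rt",211,491),("rtN",209,437),("rtF",214,546),("rp",94,490)):
    P[n]=f(x,y);print(n,P[n])
g=lambda x,y,z:onz(c,x/1.25,y/1.25,z)
for n,x,y in(("NR",165,72),("Nmid",392,69),("FR",213,393),("FL",411,391),("rearrailN",165,85),):print(n,g(x,y,.235))
E
```

```text
bt [ 0.4803 -0.1252  0.29  ]
bp [ 0.5056 -0.1247  0.29  ]
btL [ 0.4801 -0.1374  0.29  ]
btR [ 0.4801 -0.1129  0.29  ]
rt [ 0.5636 -0.1748  0.29  ]
rtN [ 0.5511 -0.1747  0.29  ]
rtF [ 0.5768 -0.1747  0.29  ]
rp [ 0.5634 -0.1995  0.29  ]
NR [ 0.4137 -0.292   0.235 ]
Nmid [ 0.4121 -0.1458  0.235 ]
FR [ 0.6581 -0.2947  0.235 ]
FL [ 0.6563 -0.1322  0.235 ]
rearrailN [ 0.4215 -0.2933  0.235 ]
```

Call:
play_rows(
  newtons=40,
  targets=[
    {"delta_pos":[0.025,-0.028,-0.01],"delta_rot":[0,0,0],"claw":65},
    {"delta_pos":[0.049,-0.0555,-0.03],"delta_rot":[0,0,0],"claw":65},
    {"delta_pos":[0.049,-0.0555,-0.05],"delta_rot":[0,0,0],"claw":65},
    {"delta_pos":[0.049,-0.0555,-0.08],"delta_rot":[0,0,0],"claw":65},
    {"delta_pos":[0.049,-0.0555,-0.105],"delta_rot":[0,0,0],"claw":65},
    {"delta_pos":[0.049,-0.0555,-0.125],"delta_rot":[0,0,0],"claw":65},
    {"delta_pos":[0.049,-0.0555,-0.1315],"delta_rot":[0,0,0],"claw":65},
    {"delta_pos":[0.049,-0.0555,-0.1315],"delta_rot":[0,0,0],"claw":65},
    {"delta_pos":[0.049,-0.0555,-0.1315],"delta_rot":[0,0,0],"claw":65},
  ],
)

```text
time: 2.9
eef_pos: [0.5639, -0.1931, 0.2783]
tcp_rot: [-0.001, 0.707, 0.0, 0.707]
contact_force: [-0.5, -0.4, 0.4]
opening: 0.761
```

Call:
play_rows(
  newtons=40,
  targets=[
    {"delta_pos":[0,-0.001,-0.0015],"delta_rot":[0,0,0],"claw":40},
    {"delta_pos":[0,-0.001,-0.0015],"delta_rot":[0,0,0],"claw":40},
    {"delta_pos":[0,-0.001,-0.0015],"delta_rot":[0,0,0],"claw":30},
    {"delta_pos":[0,-0.001,-0.0015],"delta_rot":[0,0,0],"claw":24},
    {"delta_pos":[0,-0.001,-0.0015],"delta_rot":[0,0,0],"claw":18},
    {"delta_pos":[0,-0.001,-0.0015],"delta_rot":[0,0,0],"claw":10},
    {"delta_pos":[0,-0.001,-0.0015],"delta_rot":[0,0,0],"claw":10},
    {"delta_pos":[0,-0.001,-0.0015],"delta_rot":[0,0,0],"claw":10},
    {"delta_pos":[0,-0.001,-0.0015],"delta_rot":[0,0,0],"claw":10},
    {"delta_pos":[0,-0.001,-0.0015],"delta_rot":[0,0,0],"claw":10},
    {"delta_pos":[0,-0.001,-0.0015],"delta_rot":[0,0,0],"claw":10},
    {"delta_pos":[0,-0.001,-0.0015],"delta_rot":[0,0,0],"claw":10},
  ],
)

```text
time: 3.9
eef_pos: [0.5646, -0.1953, 0.2787]
tcp_rot: [-0.002, 0.706, -0.0, 0.708]
contact_force: [0.2, -1.6, 6.0]
opening: 0.191
```

Call:
play_rows(
  targets=[
    {"delta_pos":[0,0,0],"delta_rot":[0,0,0],"claw":40},
    {"delta_pos":[0,0,0],"delta_rot":[0,0,0],"claw":60},
    {"delta_pos":[0,0,0],"delta_rot":[0,0,0],"claw":60},
    {"delta_pos":[0,0,0.01],"delta_rot":[0,0,0],"claw":60},
    {"delta_pos":[0,0,0.03],"delta_rot":[0,0,0],"claw":60},
    {"delta_pos":[0,0,0.06],"delta_rot":[0,0,0],"claw":70},
    {"delta_pos":[-0.025,0.03,0.1],"delta_rot":[0,0,0],"claw":70},
    {"delta_pos":[-0.05,0.055,0.13],"delta_rot":[0,0,0],"claw":70},
    {"delta_pos":[-0.05,0.055,0.13],"delta_rot":[0,0,0],"claw":70},
    {"delta_pos":[-0.05,0.055,0.13],"delta_rot":[0,0,0],"claw":70},
    {"delta_pos":[-0.05,0.055,0.13],"delta_rot":[0,0,0],"claw":70},
  ],
)

```text
time: 4.82
eef_pos: [0.5146, -0.1402, 0.4103]
tcp_rot: [-0.003, 0.705, -0.001, 0.709]
contact_force: [0.1, 0.8, -0.2]
opening: 0.822
```

```bash
python3 - <<'E'
from h import *
c=ctrl.calibration("wrist");im=ctrl.read_camera("wrist");np.save("wc2.npy",np.array(c["camera_from_world"]))
print(ctrl.get_state()["eef_pos"])
cv2.imwrite("pics/w1.png",im)
cv2.imwrite("pics/w1c.png",cv2.resize(im[125:285,220:370],None,fx=3.7,fy=3.7,interpolation=cv2.INTER_CUBIC))
E
```

```text
[ 0.51459227 -0.1404992   0.40836217]
```

View pics/w1c.png

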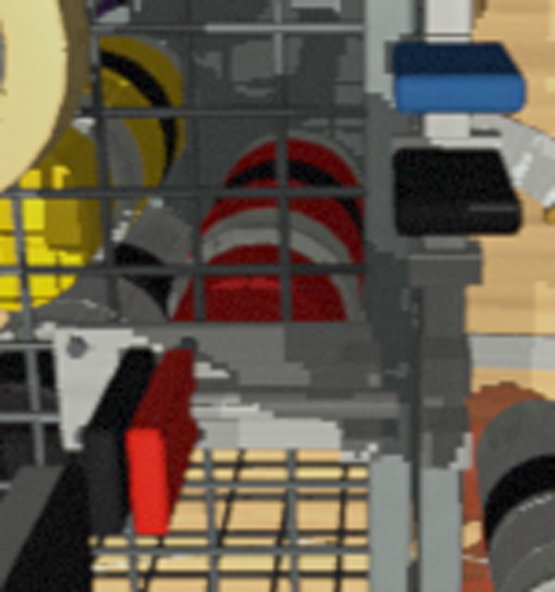

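Call:
play_rows(
  newtons=60,
  targets=[
    {"delta_pos":[-0.0166,0.0155,-0.03],"delta_rot":[0,0,-0.0385],"claw":56},
    {"delta_pos":[-0.0166,0.0155,-0.03],"delta_rot":[0,0,-0.077],"claw":56},
    {"delta_pos":[-0.0166,0.0155,-0.03],"delta_rot":[0,0,-0.1155],"claw":56},
    {"delta_pos":[-0.0166,0.0155,-0.03],"delta_rot":[0,0,-0.154],"claw":56},
    {"delta_pos":[-0.0166,0.0155,-0.03],"delta_rot":[0,0,-0.1925],"claw":56},
    {"delta_pos":[-0.0166,0.0155,-0.03],"delta_rot":[0,0,-0.231],"claw":56},
    {"delta_pos":[-0.0166,0.0155,-0.03],"delta_rot":[0,0,-0.2695],"claw":56},
    {"delta_pos":[-0.0166,0.0155,-0.03],"delta_rot":[0,0,-0.308],"claw":56},
    {"delta_pos":[-0.0166,0.0155,-0.03],"delta_rot":[0,0,-0.3465],"claw":56},
    {"delta_pos":[-0.0166,0.0155,-0.03],"delta_rot":[0,0,-0.385],"claw":56},
    {"delta_pos":[-0.0166,0.0155,-0.03],"delta_rot":[0,0,-0.4235],"claw":56},
    {"delta_pos":[-0.0166,0.0155,-0.04],"delta_rot":[0,0,-0.462],"claw":56},
    {"delta_pos":[-0.0166,0.0155,-0.05],"delta_rot":[0,0,-0.5],"claw":56},
    {"delta_pos":[-0.0166,0.0155,-0.05],"delta_rot":[0,0,-0.5],"claw":56},
    {"delta_pos":[-0.0166,0.0155,-0.05],"delta_rot":[0,0,-0.5],"claw":56},
  ],
)

```text
time: 6.12
eef_pos: [0.4976, -0.1253, 0.3556]
tcp_rot: [0.496, 0.503, -0.501, 0.499]
contact_force: [0.5, 0.2, 0.7]
opening: 0.659
```

Call:
play_rows(
  targets=[
    {"delta_pos":[0.0005,0,-0.02],"delta_rot":[0,0,0],"claw":56},
    {"delta_pos":[0.0005,0,-0.04],"delta_rot":[0,0,0],"claw":56},
    {"delta_pos":[0.0005,0,-0.06],"delta_rot":[0,0,0],"claw":56},
    {"delta_pos":[0.0005,0,-0.073],"delta_rot":[0,0,0],"claw":56},
    {"delta_pos":[0.0005,0,-0.077],"delta_rot":[0,0,0],"claw":56},
    {"delta_pos":[0.0005,0,-0.077],"delta_rot":[0,0,0],"claw":56},
    {"delta_pos":[0.0005,0,-0.077],"delta_rot":[0,0,0],"claw":56},
  ],
)

```text
time: 6.7
eef_pos: [0.4986, -0.1257, 0.2795]
tcp_rot: [0.496, 0.503, -0.501, 0.5]
contact_force: [0.6, -1.0, 0.6]
opening: 0.656
```

Call:
play_rows(
  newtons=60,
  targets=[
    {"delta_pos":[0.0005,0.0005,-0.001],"delta_rot":[0,0,0],"claw":45},
    {"delta_pos":[0.0005,0.0005,-0.001],"delta_rot":[0,0,0],"claw":35},
    {"delta_pos":[0.0005,0.0005,-0.001],"delta_rot":[0,0,0],"claw":28},
    {"delta_pos":[0.0005,0.0005,-0.001],"delta_rot":[0,0,0],"claw":22},
    {"delta_pos":[0.0005,0.0005,-0.001],"delta_rot":[0,0,0],"claw":10},
    {"delta_pos":[0.0005,0.0005,-0.001],"delta_rot":[0,0,0],"claw":10},
    {"delta_pos":[0.0005,0.0005,-0.001],"delta_rot":[0,0,0],"claw":10},
    {"delta_pos":[0.0005,0.0005,-0.001],"delta_rot":[0,0,0],"claw":10},
    {"delta_pos":[0.0005,0.0005,-0.001],"delta_rot":[0,0,0],"claw":10},
    {"delta_pos":[0.0005,0.0005,-0.001],"delta_rot":[0,0,0],"claw":10},
    {"delta_pos":[0.0005,0.0005,-0.001],"delta_rot":[0,0,0],"claw":10},
  ],
)

```text
time: 7.62
eef_pos: [0.4983, -0.1255, 0.2812]
tcp_rot: [0.495, 0.504, -0.502, 0.5]
contact_force: [-7.5, -0.1, 6.8]
opening: 0.228
```

Call:
play_rows(
  targets=[
    {"delta_pos":[0.0002,0.0075,0],"delta_rot":[0,0,-0.0159],"claw":10},
    {"delta_pos":[0.0008,0.0151,0],"delta_rot":[0,0,-0.0318],"claw":10},
    {"delta_pos":[0.0017,0.0226,0],"delta_rot":[0,0,-0.0477],"claw":10},
    {"delta_pos":[0.003,0.03,0],"delta_rot":[0,0,-0.0637],"claw":10},
    {"delta_pos":[0.0047,0.0374,0],"delta_rot":[0,0,-0.0796],"claw":10},
    {"delta_pos":[0.0067,0.0446,0],"delta_rot":[0,0,-0.0955],"claw":10},
    {"delta_pos":[0.0092,0.0518,0],"delta_rot":[0,0,-0.1114],"claw":10},
    {"delta_pos":[0.0119,0.0588,0],"delta_rot":[0,0,-0.1273],"claw":10},
    {"delta_pos":[0.0119,0.0588,0],"delta_rot":[0,0,-0.1273],"claw":10},
  ],
)

```text
time: 8.37
eef_pos: [0.5095, -0.0659, 0.2813]
tcp_rot: [-0.584, -0.396, 0.592, -0.39]
contact_force: [-5.8, -0.1, -0.4]
opening: 0.231
```

Call:
play_rows(
  targets=[
    {"delta_pos":[0.0031,0.0069,0],"delta_rot":[0,0,-0.0159],"claw":10},
    {"delta_pos":[0.0066,0.0136,0],"delta_rot":[0,0,-0.0318],"claw":10},
    {"delta_pos":[0.0104,0.0201,0],"delta_rot":[0,0,-0.0477],"claw":10},
    {"delta_pos":[0.0145,0.0265,0],"delta_rot":[0,0,-0.0637],"claw":10},
    {"delta_pos":[0.0189,0.0326,0],"delta_rot":[0,0,-0.0796],"claw":10},
    {"delta_pos":[0.0236,0.0385,0],"delta_rot":[0,0,-0.0955],"claw":10},
    {"delta_pos":[0.0286,0.0441,0],"delta_rot":[0,0,-0.1114],"claw":10},
    {"delta_pos":[0.0339,0.0495,0],"delta_rot":[0,0,-0.1273],"claw":10},
    {"delta_pos":[0.0394,0.0546,0],"delta_rot":[0,0,-0.1432],"claw":10},
    {"delta_pos":[0.0452,0.0595,0],"delta_rot":[0,0,-0.1592],"claw":10},
    {"delta_pos":[0.0512,0.064,0],"delta_rot":[0,0,-0.1751],"claw":10},
    {"delta_pos":[0.0575,0.0683,0],"delta_rot":[0,0,-0.191],"claw":10},
    {"delta_pos":[0.0639,0.0722,0],"delta_rot":[0,0,-0.2069],"claw":10},
    {"delta_pos":[0.0706,0.0758,0],"delta_rot":[0,0,-0.2228],"claw":10},
    {"delta_pos":[0.0706,0.0758,0],"delta_rot":[0,0,-0.2228],"claw":10},
  ],
)

```text
time: 9.62
eef_pos: [0.5797, 0.0105, 0.2814]
tcp_rot: [-0.684, -0.172, 0.691, -0.162]
contact_force: [-6.7, 1.1, 0.3]
opening: 0.226
```

```bash
python3 - <<'E'
from h import *
from scipy.spatial.transform import Rotation as R
s=ctrl.get_state();M=R.from_quat(s["tcp_rot"]).as_matrix();print(M.round(3),np.arctan2(M[1,1],M[0,1]),s["qpos"].round(2),s["eef_pos"],s["contact_force"],s["wrist_torque"].round(2))
E
```

```text
[[-0.013  0.459 -0.889]
 [ 0.011 -0.888 -0.459]
 [-1.    -0.015  0.006]] -1.0942080138982235 [-0.16  0.07  1.78  0.01  1.31  0.93] [0.57967105 0.01045189 0.28136253] [-6.69122608  1.1151956   0.27195038] [-0.16  0.86 -0.46]
```

Call:
play_rows(
  targets=[
    {"delta_pos":[0.0068,0.0033,0],"delta_rot":[0,0,-0.0159],"claw":10},
    {"delta_pos":[0.0138,0.0062,0],"delta_rot":[0,0,-0.0318],"claw":10},
    {"delta_pos":[0.0209,0.0087,0],"delta_rot":[0,0,-0.0477],"claw":10},
    {"delta_pos":[0.0281,0.0109,0],"delta_rot":[0,0,-0.0637],"claw":10},
    {"delta_pos":[0.0354,0.0128,0],"delta_rot":[0,0,-0.0796],"claw":10},
    {"delta_pos":[0.0428,0.0142,0],"delta_rot":[0,0,-0.0955],"claw":10},
    {"delta_pos":[0.0503,0.0153,0],"delta_rot":[0,0,-0.1114],"claw":10},
    {"delta_pos":[0.0578,0.0161,0],"delta_rot":[0,0,-0.1273],"claw":10},
    {"delta_pos":[0.0578,0.0161,0],"delta_rot":[0,0,-0.1273],"claw":10},
    {"delta_pos":[0.0578,0.0161,0],"delta_rot":[0,0,-0.1273],"claw":10},
  ],
)

```text
time: 10.45
eef_pos: [0.6362, 0.0266, 0.2815]
tcp_rot: [-0.702, -0.033, 0.711, -0.022]
contact_force: [-7.7, 2.2, 0.0]
opening: 0.224
```

```bash
cat > st.py <<'E'
from h import *
from scipy.spatial.transform import Rotation as R
s=ctrl.get_state();M=R.from_quat(s["tcp_rot"]).as_matrix();p=s["eef_pos"]
print("psi",np.arctan2(M[1,1],M[0,1]),"geom",np.arctan2(p[1]+.125,.6495-p[0]),np.hypot(p[1]+.125,.6495-p[0]),p,s["contact_force"],s["wrist_torque"].round(2),s["opening"])
E
python3 st.py
```

```text
psi -1.4923647374790572 geom 1.4835510248645893 0.15215669680913457 [0.63624188 0.02657798 0.28145087] [-7.67884461  2.1561147   0.03432231] [-0.23  0.88 -0.29] 0.2237223730549377
```

Call:
play_rows(
  targets=[
    {"delta_pos":[0.003,0,0],"delta_rot":[0,0,-0.006],"claw":10},
    {"delta_pos":[0.006,0,0],"delta_rot":[0,0,-0.01],"claw":10},
    {"delta_pos":[0.006,0,0],"delta_rot":[0,0,-0.01],"claw":10},
    {"delta_pos":[0.006,0,0],"delta_rot":[0,0,-0.01],"claw":10},
    {"delta_pos":[0.006,0,0],"delta_rot":[0,0,-0.01],"claw":10},
  ],
)

```text
time: 10.87
eef_pos: [0.639, 0.0268, 0.2814]
tcp_rot: [-0.699, -0.024, 0.715, -0.013]
contact_force: [-14.1, 2.1, 2.1]
opening: 0.224
```

```bash
python3 st.py; python3 - <<'E'
from h import *
for n in("top","scene"):
    cv2.imwrite(f"pics/{n}9.png",ctrl.read_camera(n))
a=cv2.imread("pics/top9.png")[100:300,200:490];b=cv2.imread("pics/scene9.png")[130:350,140:440]
cv2.imwrite("pics/end.png",cv2.resize(a,None,fx=2.7,fy=2.7,interpolation=cv2.INTER_CUBIC));cv2.imwrite("pics/end2.png",cv2.resize(b,None,fx=2.6,fy=2.6,interpolation=cv2.INTER_CUBIC))
E
```

```text
psi -1.5188618641156852 geom 1.501523266973052 0.15212278283835984 [0.63897042 0.02675793 0.28143834] [-14.08522324   2.06749261   2.1113541 ] [-0.29  1.62  0.34] 0.2235660692249192
```

View pics/end.png

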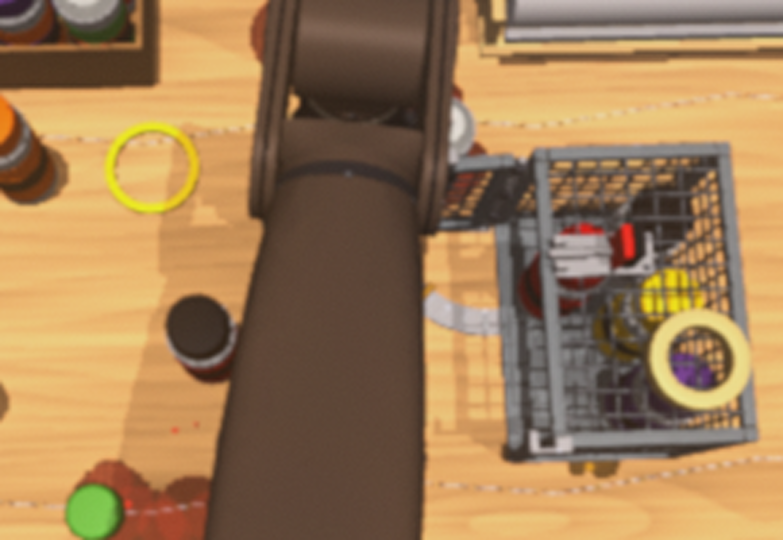

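View pics/end2.png

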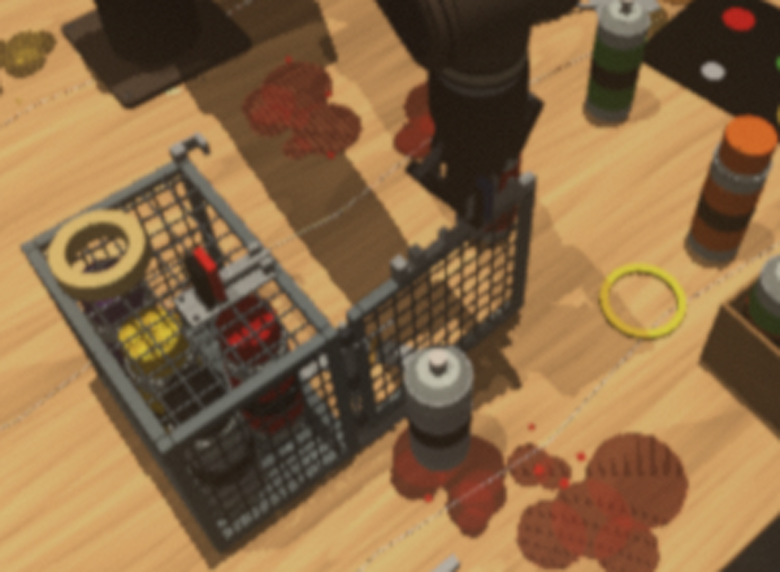

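```bash
python3 st.py; python3 -c "
from plant import ctrl
print(ctrl.sign_off())"
```

```text
psi -1.5188340521523205 geom 1.5014769889328314 0.15211843305530753 [0.63896369 0.0267531  0.28147969] [-14.36638252   1.45772142   1.61426004] [-0.24  1.66  0.36] 0.21987505711825875
the job is handed in; nothing more can be done
None
```

The cage is open and the job is handed in at about 11 s. The arm is still squeezing the blue catch and holding the gate wide against its stop.

- **Red catch:** I squeezed the red tab home and let go. The wrist picture afterwards showed it right up against its post. The fingers read 16.3 mm over the pair where 18 mm was expected.
- **Blue catch:** I gripped it at 60 N, and the opening stayed at about 19 mm through the whole swing, where 21 mm was expected. Both catches read about 1.6 mm low. I took that as an offset in the opening reading and did not check it separately.
- **Gate:** I swung it along its arc past the click. It sits at about 1.50 rad by the gripper's position and 1.52 rad by its heading. On the last 6 mm push the arm moved only about 3 mm and the force rose from 8 to 14 N, so I judged it to be on the stop.
- **Surroundings:** The closing pictures show the tape still on the roof and the cans standing. I compared only the silver can's pixel position with the start, and it had not moved.

No check failed outright; the low opening readings were the only mismatch.

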